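# Park the soldering head

## Robot

A 7-joint arm with a two-finger parallel gripper is mounted at the origin on the work surface. World frame = base frame: x ahead of the robot, y to its left, z up, the work surface at z = 0. Lengths are in m, angles in rad, forces in N, time in s.
With the tool pointing down it reaches from about 0.425 to 0.925 m from the base axis. Payload 6.8 kg.
Tool frame: the origin (TCP) lies at the very end of the fingers, on their centre line; the grasp point (between the pads) lies r.pinch_z behind it (r.pinch_z is the distance from the TCP to the grasp point, in m); z points along the fingers, y is the line along which they close (so a half turn about z gives the same grasp; the last joint's range is limited). The gripper opens to 85 mm and grips with 20 to 120 N. Pads are 22 mm wide; open, the fingers measure 114 mm over their backs; the gripper's body (76 mm by 85 mm) begins 54 mm behind the grasp point. The pads swing forward as they close: fully open they stand 13 mm farther back than shut.
Start: joints at [-1.29, 0.477, 0.022, 1.555, -0.011, 1.109, -0.083], TCP at [0.256, 0.625, 0.197] pointing down, gripper open.
Joint ranges: [-2.96, 2.96], [-0.34, 2.1], [-1.41, 1.46], [0.24, 2.44], [-1.37, 4.51], [0.17, 1.92], [-2.96, 2.96]. Speed limits (rad/s): [2.39, 2.39, 3.14, 3.14, 3.14, 3.14, 3.14].

## Interface

Orientations are given as a rotation vector (axis times angle).
In Python, from bench import status, grab_frame, camera_model, r gives the robot as it stands. The module is installed in compiled form; this text tells all that it offers.
- The arm moves only by the shell command python3 -m creep 'ROWS' [FORCE]. ROWS is text: rows parted by semicolons, each of 7 numbers parted by spaces: the turn, a rotation vector about the tool's x, y, z in rad, then the shift along the tool's x, y, z in mm, then the opening, from -1 (shut) to 1 (fully open). In form: rx ry rz tx ty tz fingers; .... A call has 1 to 10 rows; each row is the pose to reach, as a shift and turn from the pose commanded when the call began, along the tool's axes at that moment; what a row does not reach only later rows make up. A row lasts 1/8 s, in which the tool goes at most 62.5 mm and 10.7 degrees, less where a joint would pass 70% of its speed; a pose out of reach is approached as far as the arm can. A call with a gripper value outside its range is refused whole. The fingers move at their own pace and stop on an object; FORCE is the grip in N (left out, the last holds). Time passes only in rows, so rows that repeat a pose let the fingers close. It gives the time, the measured TCP pose, the force, the opening and the grip force at its end, in the units of the state.
- status.get_obs(): the state, without advancing time (a new reading comes with each control period).
- grab_frame(name): name is "scene" or "top"; returns (picture, depth): 480x640x3 uint8, red, green, blue; 480x640 float32, m along the optical axis (not along the pixel's ray), 0 where there is no reading.
- camera_model(name): a dict with "K" (3x3 intrinsics, pixels), "D" ([k1, k2, p1, p2, k3] as OpenCV has them; the pictures are not rectified), "rvec" (rotation vector, rad) and "tvec" (3), from world to camera coordinates, as OpenCV has them. Camera axes: x right, y down, z forward; pixel columns grow to the right and rows downward; lengths in m; the calibration is good to about 2 mm. A picture is of the moment at which its call begins. camera_model takes no time and is no camera call.
- r.hand_in(): hands the job in; it is judged then, once.
The state is a dict: "clock": time; "joints": joint angles; "qvel": joint speeds; "tau": joint torques, N m; "tcp_pos": TCP position; "orientation": TCP orientation; "contact_force": force on the tool from outside, world axes, zero at the start; "moment": the same for the moment, N m; "grip_width": finger opening in m; "gripper_force": force on a finger pad.
Only numpy, scipy, OpenCV 4.12 (cv2) and the standard library are available. Lean on these libraries where they do the work, as an engineer would, in place of code of your own. Each camera call takes 0.05 s, during which the arm holds its last target. There are 200 camera calls.

## Task

Park the soldering head on its stand: with the fingertips, press the red tab of the ratchet pawl all the way down so that its hook comes free of the toothed wheel, then push the raised arm down by its yellow star pad, past all the teeth, until it is fully down on its stop, and take the hand away. Only press and push: do not lift the arm, do not force it against the hooked pawl, and leave the other things on the bench where they are.

Things in the scene. Friction and masses are not known exactly. Their poses are not given: they have to be found in the camera images.
- pawl_tab (a point): Centre of the top of the red plastic tab of the ratchet pawl, 36 x 42 mm, level at about 191 mm above the table before it is pressed. It sits on the end of the stand away from the star pad. Pressed down with 2 to 4 N it tips about the pawl's pivot (51 mm nearer the arm's hinge, 13 mm below the tab's top) and its centre drops about 15 mm to a hard stop; it stays where it is left, there is no return spring.
- star_pad (a point): Centre of the top of the yellow star-shaped plastic push pad (60 mm across, flat top) on the free end of the arm: 190 mm along the arm from the hinge and 33 mm above the arm's centre line. Its top is square to the arm, so it slopes with it. With the arm raised it stands about 210 to 240 mm above the table, with the arm down on its stop 93 mm.
- hinge (a point): The arm's hinge point on the stand, 130 mm above the table, in the middle of the 100 mm steel wheel, which carries four brass teeth, 7 mm high, on part of its rim. The hinge axis is level. Seen from above, tab, hinge and star pad lie on one straight line: the tab 111 mm from the hinge on one side, the pad on the other side.
- solder_arm (a joint): Arm angle in rad, growing as the arm goes down. The arm points up at 0.436 rad minus this value above level; it starts at 0 to 0.16 and rests on its stop at 0.80 (pointing 0.364 rad below level). It can be raised to -0.15. A stiff friction hinge holds it where it is left; pushing it down at the pad takes 2 to 6 N once the pawl is free. With the pawl hooked it is blocked at about 0.20; four teeth block at 0.20, 0.34, 0.48 and 0.62.
- pawl (a joint): Pawl angle in rad: 0 hooked in the teeth (start), grows as the red tab is pressed, 0.30 at its stop. The hook is clear of the teeth above 0.15.
- cup: Bystander: clear plastic cup, 68 mm across, 75 mm high, beyond the stand; origin at the centre of its underside.
- spool: Bystander: aluminium solder spool, 54 mm across, 42 mm high, on the robot's side of the stand; origin at the centre of its underside.
- driver: Bystander: screwdriver with a blue handle, 170 mm long, lying beyond the stand.
- phone: Bystander: black phone, 150 x 72 x 9 mm, lying flat.
- flux_jar: Bystander: amber jar with black lid, 50 mm across, 55 mm high.
- adapter: Bystander: white plug adapter, 50 x 50 x 28 mm.
- tray: Bystander: blue two-part tray of terminals, 120 x 160 x 30 mm.

How it is judged:
On the way, in this order (a step that is already met when the one before it is completed fails the run):
1. the pawl is pressed free while the arm is still up, above the first tooth (value of joint pawl above 0.24 rad and value of joint solder_arm below 0.26 rad), for 0.2 s.
2. the arm is pushed down past the teeth to its stop (value of joint solder_arm above 0.76 rad), for 0.2 s.
At the end, for the whole second after the job is handed in: The arm rests on its stop (joint above 0.76 of 0.80 rad) and is still; every bystander is within 20 mm of where it stood (value of joint solder_arm above 0.76 rad and velocity of joint solder_arm between -0.02 and 0.02 rad/s and distance of each of cup, spool, driver, phone, flux_jar, adapter, tray from where it was at the start of the episode below 0.02 m); the robot touches nothing.
It fails at once if the arm is lifted (value of joint solder_arm below -0.08 rad).
It fails at once if the arm is forced past the hooked pawl (value of joint solder_arm between 0.27 and 0.6 rad and value of joint pawl below 0.05 rad).
It fails at once if a bystander is shifted, lifted or carried off (over 20 mm) (distance of any of cup, spool, driver, phone, flux_jar, adapter, tray from where it was at the start of the episode above 0.02 m).
It also fails if it takes over 40 s, if anything falls off the work surface, if the arm or the gripper's body presses on something with over 40 N, if the wrist force passes 120 N, or if a joint passes its speed limit or range.

## Working session

There is one attempt and no reset: what is moved stays moved. The work goes in short steps, Python scripts to look and compute and a shell command to move; the robot and the scene stay as the last step left them, time stands still between calls to the robot, and variables do not carry over. Pictures are saved under pics/ and viewed, at most 10 in all, crops included, and the job is handed in when it is done.

```bash
mkdir -p pics
cat > h.py <<'E'
import numpy as np, cv2
from bench import status, grab_frame, camera_model, r
from scipy.spatial.transform import Rotation as R
def pts(name,depth,uv):
    c=camera_model(name);K=np.array(c["K"],float);D=np.array(c["D"],float)
    uv=np.asarray(uv,float).reshape(-1,2)
    n=cv2.undistortPoints(uv.reshape(-1,1,2),K,D).reshape(-1,2)
    d=depth[uv[:,1].astype(int),uv[:,0].astype(int)]
    P=np.c_[n,np.ones(len(n))]*d[:,None]
    M=cv2.Rodrigues(np.array(c["rvec"],float))[0]
    return (P-np.array(c["tvec"]).ravel())@M, d
def mask(img,col):
    h=cv2.cvtColor(img,cv2.COLOR_RGB2HSV).astype(int);H,S,V=h[...,0],h[...,1],h[...,2]
    if col=='red': return ((H<7)|(H>173))&(S>140)&(V>70)
    return (H>20)&(H<35)&(S>120)&(V>100)
E
python3 - <<'E'
from h import *
o=status.get_obs();print({k:np.round(o[k],3) for k in('clock','tcp_pos','orientation','contact_force','grip_width')})
print(R.from_rotvec(o['orientation']).as_matrix().round(3))
ims=[]
for n in('scene','top'):
    im,d=grab_frame(n);ims.append(im);cv2.imwrite(f'pics/{n}0.png',im[...,::-1])
    for col in('red','yellow'):
        k,l,st,ce=cv2.connectedComponentsWithStats(mask(im,col).astype(np.uint8))
        for i in range(1,k):
            if st[i,4]<40: continue
            ys,xs=np.where(l==i);P,dd=pts(n,d,np.c_[xs,ys]);P=P[dd>0]
            print(n,col,st[i],ce[i].round(),len(P), P.mean(0).round(3) if len(P) else'', np.percentile(P,[5,95],axis=0).round(3).tolist() if len(P) else '')
E
```

```text
{'clock': np.float64(0.0), 'tcp_pos': array([0.256, 0.624, 0.196]), 'orientation': array([-6.070e-01, -3.082e+00,  3.000e-03]), 'contact_force': array([ 0.641, -0.017, -0.188]), 'grip_width': np.float64(0.085)}
[[-0.925  0.379 -0.001]
 [ 0.379  0.925 -0.002]
 [-0.    -0.002 -1.   ]]
scene red [255 254  20  17 214] [264. 262.] 213 [ 0.5   -0.152  0.189] [[0.485, -0.169, 0.186], [0.515, -0.134, 0.192]]
scene yellow [362 201  23  22 320] [373. 211.] 319 [0.58  0.111 0.231] [[0.559, 0.092, 0.223], [0.6, 0.13, 0.239]]
scene yellow [380 249  11  10  78] [386. 253.] 78 [0.614 0.151 0.034] [[0.603, 0.14, 0.03], [0.626, 0.163, 0.037]]
scene yellow [ 411  321   49   47 1074] [435. 344.] 1066 [0.873 0.062 0.034] [[0.83, 0.03, 0.03], [0.915, 0.094, 0.037]]
scene yellow [ 329  376   69   75 2665] [362. 413.] 2648 [ 0.872 -0.18   0.035] [[0.816, -0.23, 0.01], [0.925, -0.134, 0.059]]
top red [392 252  22  20 300] [402. 262.] 300 [ 0.496 -0.151  0.192] [[0.48, -0.17, 0.189], [0.512, -0.133, 0.195]]
top yellow [382 102  42  53 858] [403. 129.] 856 [ 0.868 -0.182  0.032] [[0.808, -0.229, 0.007], [0.928, -0.132, 0.063]]
top yellow [268 206  27  26 462] [281. 219.] 458 [0.575 0.113 0.23 ] [[0.553, 0.093, 0.225], [0.597, 0.134, 0.243]]
```

View pics/scene0.png

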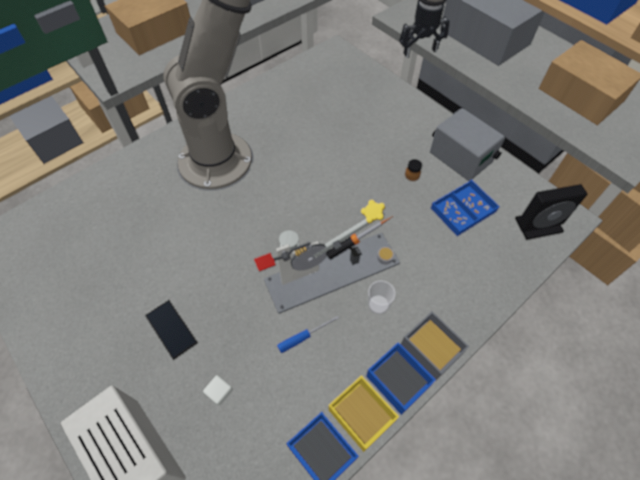

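View pics/top0.png

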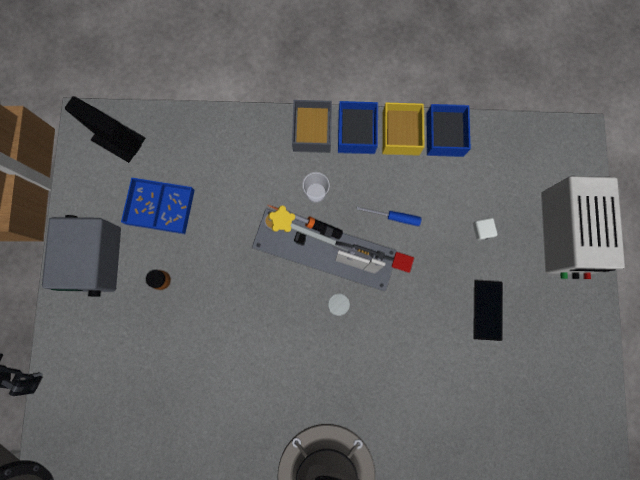

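The red tab is at scene pixel (264,262), about (0.498,-0.152,0.191) m. The yellow pad is at (373,211), about (0.577,0.112,0.231). That puts the hinge at about (0.530,-0.046) and the arm at about 0.06 rad. The first move rises and goes over the pad.

```bash
python3 -m creep '0 0 0 -20 -15 -60 -1; 0 0 0 -60 -45 -110 -1; 0 0 0 -105 -75 -110 -1; 0 0 0 -155 -110 -110 -1; 0 0 0 -205 -145 -110 -1; 0 0 0 -255 -180 -110 -1; 0 0 0 -305 -215 -110 -1; 0 0 0 -355 -250 -110 -1; 0 0 0 -405 -285 -110 -1; 0 0 0 -455 -320 -110 -1' 20
cat > go.py <<'E'
import sys
from h import *
o=status.get_obs();M=R.from_rotvec(o['orientation']).as_matrix()
t=np.array([float(v) for v in sys.argv[1:4]])
print(o['clock'],'tcp',o['tcp_pos'].round(4),'F',o['contact_force'].round(1),'w',o['grip_width'].round(3),'move mm',((t-o['tcp_pos'])@M*1e3).round(1))
print('toolz',M[:,2].round(3),'tooly',M[:,1].round(3))
E
python3 go.py 0.498 -0.152 0.23
```

```text
clock: 1.35
tcp_pos: [0.5561, 0.1543, 0.3071]
orientation: [-0.606, -3.082, -0.0]
contact_force: [0.7, 1.6, 0.0]
grip_width: -0.0001
gripper_force: 0.0Traceback (most recent call last):
  File "go.py", line 5, in <module>
    print(o['clock'],'tcp',o['tcp_pos'].round(4),'F',o['contact_force'].round(1),'w',o['grip_width'].round(3),'move mm',((t-o['tcp_pos'])@M*1e3).round(1))
                                                                                     ^^^^^^^^^^^^^^^^^^^^^
AttributeError: 'float' object has no attribute 'round'
```

```bash
sed -i "s/o\['grip_width'\].round(3)/o['grip_width']/" go.py
python3 -m creep '0 0 0 -10 -50 0 -1; 0 0 0 -20 -100 0 -1; 0 0 0 -30 -150 0 -1; 0 0 0 -40 -200 0 -1; 0 0 0 -50 -250 10 -1; 0 0 0 -60 -290 30 -1; 0 0 0 -62 -305 60 -1; 0 0 0 -62 -305 80 -1; 0 0 0 -62 -305 80 -1; 0 0 0 -62 -305 80 -1'
python3 go.py 0.498 -0.152 0.191
python3 - <<'E'
from h import *
a,_=grab_frame('scene');b,_=grab_frame('top')
c=np.hstack([cv2.resize(a[180:330,180:330],(400,400)),cv2.resize(b[190:340,310:460],(400,400))])
cv2.imwrite('pics/a.png',c[...,::-1])
E
```

```text
clock: 2.6
tcp_pos: [0.4978, -0.1495, 0.228]
orientation: [0.606, 3.082, 0.0]
contact_force: [-0.3, 0.6, -0.5]
grip_width: -0.0001
gripper_force: 0.0
2.6 tcp [ 0.4978 -0.1495  0.228 ] F [-0.3  0.6 -0.5] w -5.47445738628677e-05 move mm [-1.1 -2.2 37. ]
toolz [ 0.001 -0.    -1.   ] tooly [0.379 0.926 0.   ]
```

View pics/a.png

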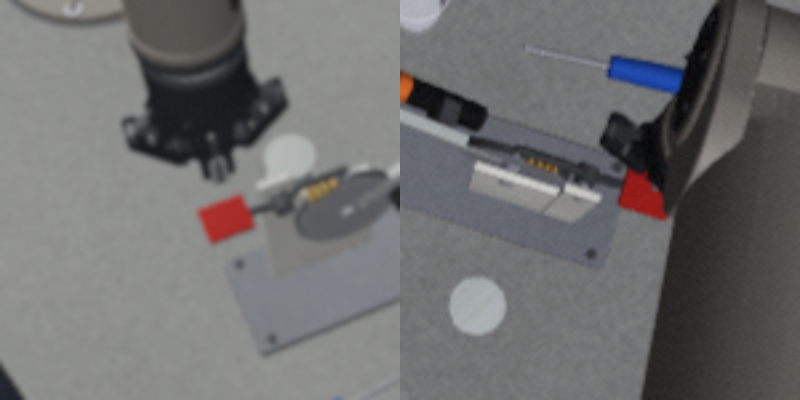

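The closed fingertips (left view, about (218,175)) hang over the red tab (227,218), with nothing in the way. I'll press down slowly.

```bash
python3 -m creep '0 0 0 -1 -4 15 -1; 0 0 0 -1 -4 30 -1; 0 0 0 -1 -4 36 -1; 0 0 0 -1 -4 40 -1; 0 0 0 -1 -4 44 -1; 0 0 0 -1 -4 48 -1; 0 0 0 -1 -4 50 -1; 0 0 0 -1 -4 50 -1'
python3 go.py 0.498 -0.152 0.176
```

```text
clock: 3.7
tcp_pos: [0.4967, -0.1538, 0.1772]
orientation: [-0.607, -3.082, -0.0]
contact_force: [0.2, -0.1, 0.0]
grip_width: -0.0
gripper_force: 0.0
3.7 tcp [ 0.4967 -0.1538  0.1772] F [ 0.2 -0.1  0. ] w -2.3108606487469464e-05 move mm [-0.5  2.1  1.2]
toolz [-0.  0. -1.] tooly [0.379 0.925 0.   ]
```

```bash
python3 -m creep '0 0 0 0 0 1 -1; 0 0 0 0 0 2 -1; 0 0 0 0 0 3 -1'; python3 -m creep '0 0 0 0 0 1 -1; 0 0 0 0 0 2 -1; 0 0 0 0 0 2 -1'
```

```text
clock: 4.08
tcp_pos: [0.4968, -0.1538, 0.1743]
orientation: [0.607, 3.082, 0.0]
contact_force: [0.1, -0.7, 0.5]
grip_width: 0.0003
gripper_force: 0.0
clock: 4.45
tcp_pos: [0.4967, -0.1538, 0.1722]
orientation: [-0.607, -3.082, 0.0]
contact_force: [-0.1, 0.9, 0.4]
grip_width: 0.0001
gripper_force: 0.0
```

Still no clear stop force, so I'll check the tab.

Run:
```python
from h import *
a,d=grab_frame('scene')
ys,xs=np.where(mask(a,'red')[240:290,240:290]);P,dd=pts('scene',d,np.c_[xs+240,ys+240])
print(len(P),P.mean(0).round(3),np.percentile(P,[5,95],axis=0).round(3))
u=np.array([.287,.958]);s=(P[:,:2]-[.530,-.0457])@u;print(np.polyfit(s,P[:,2],1))
b=a[200:310,210:320]
cv2.imwrite('pics/b.png',cv2.resize(b,(600,600),interpolation=cv2.INTER_CUBIC)[...,::-1])
```

```text
157 [ 0.511 -0.156  0.203] [[ 0.49  -0.171  0.187]
 [ 0.517 -0.134  0.218]]
[-3.9889337  -0.24146234]
```

View pics/b.png

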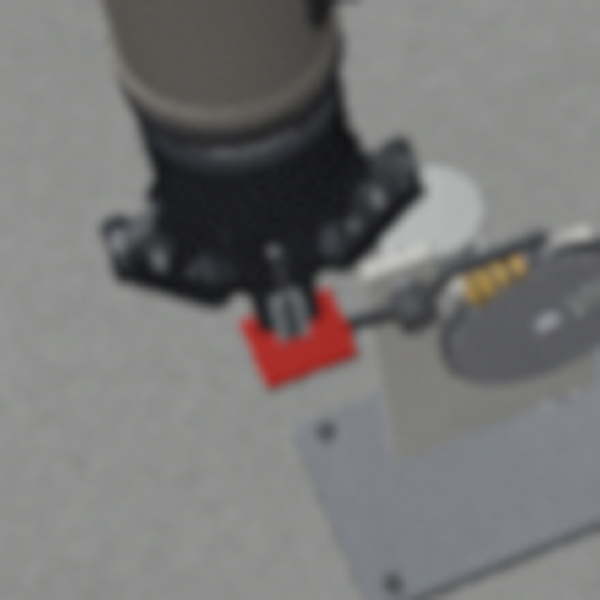

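Run:
```python
from h import *
c=camera_model('scene')
print('cam',(-cv2.Rodrigues(c['rvec'])[0].T@np.array(c['tvec']).reshape(3)).round(2))
f=lambda p:cv2.projectPoints(np.array([p],float),np.array(c['rvec']),np.array(c['tvec']),np.array(c['K']),np.array(c['D'],float))[0].ravel().round(1)
print('tip',f((.4967,-.1538,.1722)),'tip+20',f((.4967,-.1538,.192)),'tab0',f((.498,-.152,.191)),'tabdown',f((.498,-.152,.176)))
a,d=grab_frame('scene')
m=mask(a,'red');m[:240]=0;m[290:]=0;ys,xs=np.where(m);print('bbox now',xs.min(),xs.max(),ys.min(),ys.max(),'before 255 274 254 270')
v=d[255:275:3,252:280:3];U,V=np.meshgrid(np.arange(252,280,3),np.arange(255,275,3))
P,_=pts('scene',d,np.c_[U.ravel(),V.ravel()]);print((P[:,2].reshape(U.shape)*1e3).round())
```

```text
cam [ 0.96 -0.38  1.09]
tip [263.6 264.7] tip+20 [262.7 260.6] tab0 [263.7 260.7] tabdown [264.4 263.8]
bbox now 255 274 254 270 before 255 274 254 270
[[254.   1. 251. 242. 238. 224. 190.  -1.   1. 170.]
 [  0.  -0. 226. 229. 229. 216. 190. 188. 185. 182.]
 [ -1. 189. 213. 217. 213. 188. 189. 192.  -2. 143.]
 [ -2.  -5. 188. 193. 189. 189. 190. 188.   2. 128.]
 [ -4.  -2. 188. 188. 188. 188. 188.  -1.  -3. 108.]
 [  1.  -6. 189. 189. 185.  -4.  -1.  -4.  -5.  -3.]
 [  2.  -0.   2.   3.  -4.  -1.  -4.  -1.  -3.   4.]]
```

The tab is still at about 189 mm and the visible fingertips end just above it, so the real tips are higher than the TCP reading suggests. I'll carry on down, watching the force.

```bash
for i in 1; do python3 -m creep '0 0 0 0 0 1 -1; 0 0 0 0 0 2 -1; 0 0 0 0 0 3 -1; 0 0 0 0 0 4 -1'; done; python3 -m creep '0 0 0 0 0 1 -1; 0 0 0 0 0 2 -1; 0 0 0 0 0 3 -1; 0 0 0 0 0 4 -1'
python3 - <<'E'
from h import *
a,d=grab_frame('scene')
m=mask(a,'red');m[:240]=0;m[290:]=0;ys,xs=np.where(m);print('bbox now',xs.min(),xs.max(),ys.min(),ys.max(),'before 255 274 254 270')
U,V=np.meshgrid(np.arange(252,280,3),np.arange(255,275,3))
P,_=pts('scene',d,np.c_[U.ravel(),V.ravel()]);print((P[:,2].reshape(U.shape)*1e3).round())
E
```

```text
clock: 5.05
tcp_pos: [0.4967, -0.1537, 0.1682]
orientation: [-0.607, -3.082, -0.0]
contact_force: [0.4, -0.4, 0.7]
grip_width: -0.0
gripper_force: 0.0
clock: 5.55
tcp_pos: [0.4968, -0.1538, 0.1642]
orientation: [0.607, 3.082, 0.0]
contact_force: [-0.7, 1.5, -0.2]
grip_width: 0.0003
gripper_force: 0.0
bbox now 255 274 253 269 before 255 274 254 270
[[252. 243. 246. 242. 241. 239. 189.  -6.  -3. 172.]
 [245.  -4. 227. 232. 224. 213. 190. 190. 184. 188.]
 [ -1. 187. 215. 218. 214. 189. 188. 190.  -2. 140.]
 [ -2.  -4. 187. 188. 200. 190. 189. 189.  -3. 126.]
 [ -2.  -3. 189. 188. 192. 187. 190.  -4.   1. 108.]
 [ -3.  -3. 191. 187. 189.  -3.  -3.   3.  -4.  -3.]
 [ -1.  -3.   1.   0.   3.   3.  -0.  -2.  -4.   9.]]
```

Run:
```python
from h import *
a,d=grab_frame('scene');o=status.get_obs();print(o['tcp_pos'].round(4),o['joints'].round(3))
for v in range(246,272,2):
    us=np.arange(257,272,2);P,_=pts('scene',d,np.c_[us,0*us+v])
    print(v,[tuple((p*1e3).round().astype(int).tolist()) if p[2]>.194 else '-' for p in P])
b=a[240:280,240:300]
cv2.imwrite('pics/c.png',cv2.resize(b,(780,520),interpolation=cv2.INTER_NEAREST)[...,::-1])
```

```text
[ 0.4967 -0.1538  0.1642] [-0.227  0.277  0.489  1.984 -0.162  0.918  1.527]
246 [(516, -169, 298), (510, -161, 281), (510, -157, 276), (512, -153, 276), (519, -152, 284), (521, -148, 281), (522, -145, 279), (511, -134, 253)]
248 [(514, -168, 286), (508, -161, 271), (494, -150, 241), (511, -154, 267), (520, -153, 277), (520, -149, 273), (521, -145, 270), (515, -137, 253)]
250 [(513, -169, 277), (514, -165, 275), (494, -151, 233), (511, -155, 259), (519, -154, 268), (521, -150, 268), (520, -146, 261), (519, -140, 253)]
252 [(512, -170, 269), (513, -166, 266), (498, -154, 234), (509, -155, 249), (515, -153, 254), (515, -148, 248), (512, -142, 237), '-']
254 [(507, -169, 253), (508, -165, 249), (509, -160, 246), (509, -156, 241), (514, -153, 244), (514, -149, 240), '-', '-']
256 [(507, -170, 245), (509, -166, 243), (511, -162, 242), (509, -157, 234), (513, -154, 235), (512, -149, 228), '-', '-']
258 [(502, -168, 227), (503, -164, 225), (509, -162, 230), (510, -158, 226), (511, -154, 223), (510, -149, 216), (512, -145, 214), '-']
260 [(501, -169, 219), (502, -165, 215), (510, -164, 225), (510, -159, 219), (513, -156, 219), (509, -149, 206), '-', '-']
262 ['-', (501, -166, 206), (507, -164, 211), (510, -160, 211), (511, -156, 208), '-', '-', '-']
264 ['-', '-', '-', (510, -161, 202), '-', '-', '-', '-']
266 ['-', '-', '-', '-', '-', '-', '-', '-']
268 ['-', '-', '-', '-', '-', '-', '-', '-']
270 ['-', '-', '-', '-', '-', '-', '-', '-']
```

View pics/c.png

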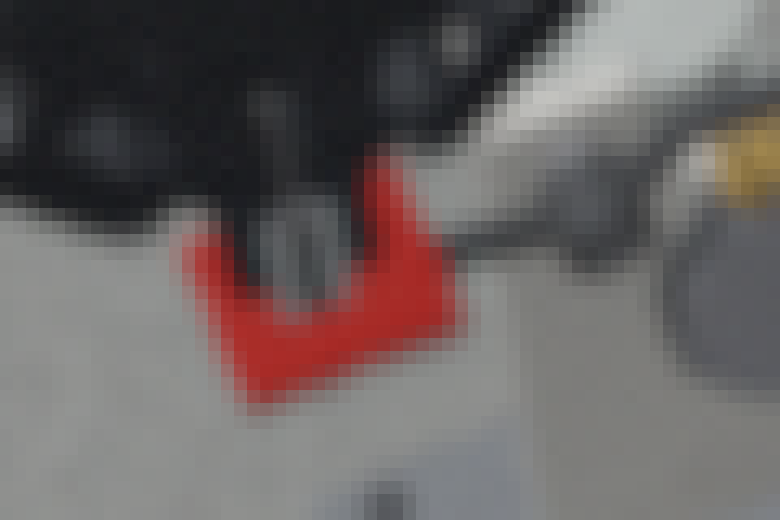

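The fingertips end at about pixel (263,263), which is roughly 0.195 m and just above the tab. The TCP reading is therefore about 30 mm low. I'll continue to contact in small steps.

```bash
python3 -m creep '0 0 0 0 0 1 -1; 0 0 0 0 0 2 -1; 0 0 0 0 0 3 -1; 0 0 0 0 0 4 -1' | sed -n 2,4p; python3 -m creep '0 0 0 0 0 1 -1; 0 0 0 0 0 2 -1; 0 0 0 0 0 3 -1; 0 0 0 0 0 4 -1'| sed -n 2,4p;  python3 -m creep '0 0 0 0 0 1 -1; 0 0 0 0 0 2 -1; 0 0 0 0 0 3 -1; 0 0 0 0 0 4 -1'| sed -n 2,4p
python3 - <<'E'
from h import *
a,d=grab_frame('scene')
m=mask(a,'red');m[:240]=0;m[290:]=0;ys,xs=np.where(m);print('bbox now',xs.min(),xs.max(),ys.min(),ys.max(),'before 255 274 254 270')
U,V=np.meshgrid(np.arange(252,280,3),np.arange(255,275,3))
P,_=pts('scene',d,np.c_[U.ravel(),V.ravel()]);print((P[:,2].reshape(U.shape)*1e3).round())
E
```

```text
tcp_pos: [0.4967, -0.1538, 0.1602]
orientation: [-0.607, -3.082, -0.0]
contact_force: [-0.0, -0.1, -0.1]
tcp_pos: [0.4968, -0.1539, 0.1564]
orientation: [0.607, 3.082, -0.0]
contact_force: [-1.1, -0.6, 2.9]
tcp_pos: [0.4968, -0.1543, 0.1523]
orientation: [0.608, 3.082, -0.001]
contact_force: [-1.4, -3.1, 3.5]
bbox now 255 273 255 271 before 255 274 254 270
[[239. 262. 257. 233. 241. 234. 188. 231.  -7. 171.]
 [238. 231. 235. 231. 229. 227. 184.  -3. 183. 182.]
 [230. 181. 213. 217. 214. 202. 186. 187. 178. 144.]
 [ -1. 180. 203. 202. 201. 199. 183. 189.  -5. 130.]
 [  0.  -2. 183. 186. 184. 184. 187. 182.  -2. 106.]
 [ -3.  -1. 180. 180. 183. 181.  -2.  -1.  -1.  -3.]
 [ -2.  -0.   1.  -0.  -5.   1.  -4.  -4.  -3.  15.]]
```

Contact came at TCP z of about 0.158, so the offset is about +33 mm, and the tab is now tipping at 3.5 N. I'll go on to the hard stop.

```bash
python3 -m creep '0 0 0 0 0 1 -1; 0 0 0 0 0 2 -1; 0 0 0 0 0 3 -1; 0 0 0 0 0 4 -1' | sed -n 2,4p; python3 -m creep '0 0 0 0 0 1 -1; 0 0 0 0 0 2 -1; 0 0 0 0 0 3 -1; 0 0 0 0 0 4 -1'| sed -n 2,4p;  python3 -m creep '0 0 0 0 0 1 -1; 0 0 0 0 0 2 -1;0 0 0 0 0 2 -1'| sed -n 2,4p
```

```text
tcp_pos: [0.4969, -0.1539, 0.1483]
orientation: [0.607, 3.082, -0.0]
contact_force: [-0.3, -4.4, 3.2]
tcp_pos: [0.4968, -0.1538, 0.1442]
orientation: [0.607, 3.082, -0.0]
contact_force: [-0.3, -3.1, 3.0]
tcp_pos: [0.4969, -0.1539, 0.1426]
orientation: [0.607, 3.082, 0.0]
contact_force: [-1.0, -3.0, 6.1]
```

```bash
python3 -m creep '0 0 0 0 0 1 -1; 0 0 0 0 0 2 -1; 0 0 0 0 0 2 -1; 0 0 0 0 0 2 -1'| sed -n 2,4p; python3 -m creep '0 0 0 0 0 -15 -1; 0 0 0 0 0 -50 -1; 0 0 0 0 0 -100 -1; 0 0 0 0 0 -150 -1; 0 0 0 5 50 -160 -1; 0 0 0 8 100 -160 -1; 0 0 0 10 150 -160 -1'
python3 - <<'E'
from h import *
a,d=grab_frame('scene')
for col in('red','yellow'):
    m=mask(a,col);m[:190]=0;m[290:]=0;m[:,400:]=0
    k,l,st,ce=cv2.connectedComponentsWithStats(m.astype(np.uint8))
    for i in range(1,k):
        if st[i,4]<40: continue
        ys,xs=np.where(l==i);P,dd=pts('scene',d,np.c_[xs,ys]);print(col,st[i],P.mean(0).round(3),np.percentile(P,[5,95],axis=0).round(3).tolist())
cv2.imwrite('pics/d.png',cv2.resize(a[150:330,200:440],(800,600))[...,::-1])
E
python3 go.py .577 .112 .21
```

```text
tcp_pos: [0.4972, -0.1539, 0.1419]
orientation: [0.607, 3.081, 0.002]
contact_force: [-6.3, -1.8, 17.9]
clock: 9.95
tcp_pos: [0.5442, -0.0084, 0.3005]
orientation: [-0.605, -3.082, -0.002]
contact_force: [0.3, -0.0, -0.7]
grip_width: 0.0002
gripper_force: 0.0
red [256 256  19  19 206] [ 0.5   -0.152  0.174] [[0.484, -0.169, 0.168], [0.515, -0.136, 0.179]]
yellow [362 201  23  22 318] [0.582 0.108 0.236] [[0.559, 0.091, 0.223], [0.601, 0.13, 0.239]]
yellow [381 249  10  10  80] [0.623 0.138 0.06 ] [[0.603, 0.138, 0.03], [0.628, 0.163, 0.037]]
10.0 tcp [5.460e-01 3.000e-04 2.998e-01] F [2.6 7.  0.4] w -0.00031763114338858304 move mm [ 12.3 114.9  90.3]
toolz [-0.     0.005 -1.   ] tooly [0.369 0.929 0.004]
```

View pics/d.png

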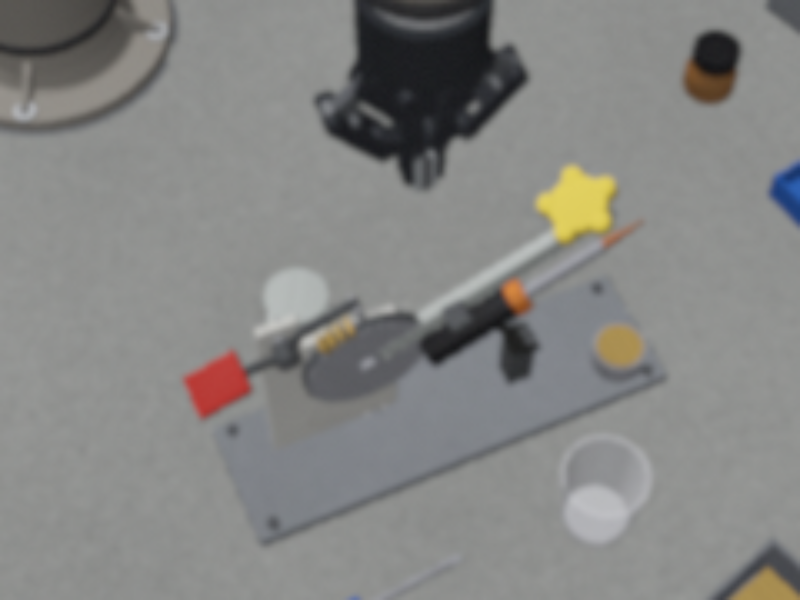

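The tab is down (0.190 → 0.174 m) at d.png (217,383). The yellow pad is unchanged at (578,203), so the arm is still up. Next I move over the pad.

```bash
python3 -m creep '0 0 0 5 45 0 -1; 0 0 0 10 90 20 -1; 0 0 0 16 125 50 -1; 0 0 0 16 125 80 -1; 0 0 0 16 125 80 -1; 0 0 0 16 125 80 -1'
python3 go.py .577 .112 .198
```

```text
clock: 10.75
tcp_pos: [0.5773, 0.1103, 0.2214]
orientation: [0.608, 3.081, 0.001]
contact_force: [0.1, -0.1, -0.1]
grip_width: 0.0001
gripper_force: 0.0
10.75 tcp [0.5773 0.1103 0.2214] F [ 0.1 -0.1 -0.1] w 0.00010420807871507758 move mm [ 0.9  1.5 23.4]
toolz [ 0.001  0.    -1.   ] tooly [0.38  0.925 0.001]
```

```bash
python3 -m creep '0 0 0 0 0 10 -1; 0 0 0 0 1 16 -1; 0 0 0 0 2 22 -1; 0 0 0 0 3 27 -1; 0 0 0 1 6 33 -1; 0 0 0 1 9 39 -1; 0 0 0 1 12 45 -1; 0 0 0 1 14 50 -1'
python3 - <<'E'
from h import *
a,d=grab_frame('scene')
m=mask(a,'yellow');m[:190]=0;m[290:]=0;m[:,400:]=0
k,l,st,ce=cv2.connectedComponentsWithStats(m.astype(np.uint8))
for i in range(1,k):
    if st[i,4]<40: continue
    ys,xs=np.where(l==i);P,dd=pts('scene',d,np.c_[xs,ys]);print(st[i],P.mean(0).round(3),np.percentile(P,[5,95],axis=0).round(3).tolist())
cv2.imwrite('pics/e.png',cv2.resize(a[150:330,200:440],(800,600))[...,::-1])
E
```

```text
clock: 11.75
tcp_pos: [0.5814, 0.1243, 0.1698]
orientation: [-0.606, -3.082, -0.0]
contact_force: [2.1, 0.7, 5.0]
grip_width: 0.0001
gripper_force: 1.9
[366 209  23  18 200] [0.592 0.114 0.212] [[0.564, 0.101, 0.194], [0.607, 0.145, 0.241]]
[380 249  11  10  78] [0.614 0.151 0.033] [[0.603, 0.14, 0.03], [0.626, 0.163, 0.037]]
```

View pics/e.png

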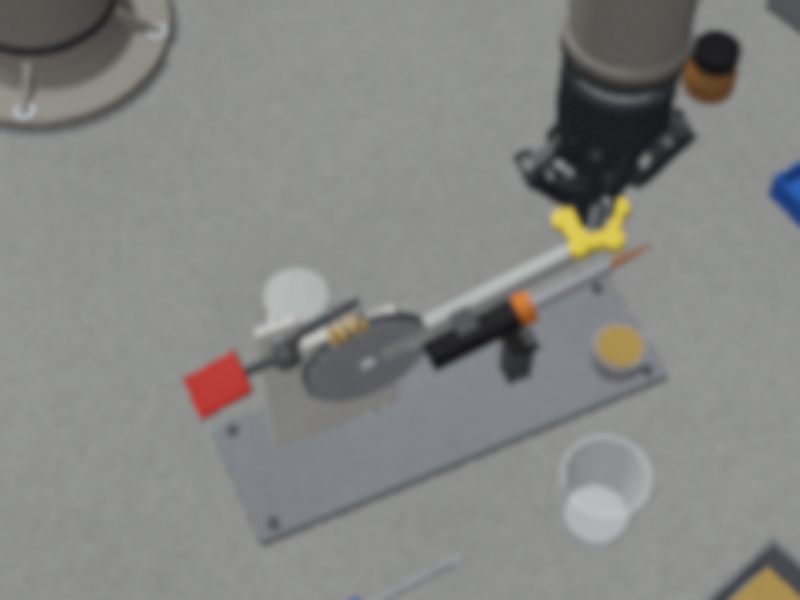

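The pad has gone down to e.png (592,230) with the fingertips on it at 5 N, and the tab is still down. I'll continue along the arc.

```bash
python3 -m creep '0 0 0 0 2 6 -1; 0 0 0 0 4 12 -1; 0 0 0 1 6 18 -1; 0 0 0 1 8 24 -1; 0 0 0 1 9 30 -1; 0 0 0 1 10 36 -1; 0 0 0 1 11 42 -1; 0 0 0 1 12 48 -1' | grep -E 'tcp|cont'; python3 -m creep '0 0 0 0 0 6 -1; 0 0 0 0 1 12 -1; 0 0 0 0 1 18 -1; 0 0 0 0 1 24 -1; 0 0 0 0 1 30 -1; 0 0 0 0 0 36 -1; 0 0 0 0 0 42 -1; 0 0 0 0 -1 46 -1'| grep -E 'tcp|cont'
```

```text
tcp_pos: [0.5847, 0.1357, 0.1218]
contact_force: [-1.3, 3.2, 4.7]
tcp_pos: [0.5848, 0.1343, 0.0759]
contact_force: [1.0, 3.3, 2.9]
```

```bash
python3 -m creep '0 0 0 0 0 3 -1; 0 0 0 0 -1 6 -1; 0 0 0 0 -1 9 -1; 0 0 0 0 -1 10 -1' | grep -E 'tcp|cont'; python3 -m creep '0 0 0 0 0 1 -1; 0 0 0 0 0 2 -1; 0 0 0 0 0 3 -1; 0 0 0 0 0 3 -1'| grep -E 'tcp|cont'
```

```text
tcp_pos: [0.5843, 0.133, 0.0661]
contact_force: [1.4, 1.0, 3.1]
tcp_pos: [0.5839, 0.133, 0.0631]
contact_force: [1.0, -0.7, 2.4]
```

```bash
python3 -m creep '0 0 0 0 0 1 -1; 0 0 0 0 0 2 -1; 0 0 0 0 0 2 -1' | grep -E 'tcp|cont'; python3 -m creep '0 0 0 0 0 1 -1; 0 0 0 0 0 2 -1; 0 0 0 0 0 2 -1'| grep -E 'tcp|cont'
```

```text
tcp_pos: [0.5841, 0.1331, 0.0624]
contact_force: [-3.6, -2.0, 13.7]
tcp_pos: [0.5842, 0.1331, 0.0619]
contact_force: [-7.7, -3.7, 26.0]
```

The arm is on its hard stop at 26 N. I'll retract and check.

```bash
python3 -m creep '0 0 0 0 0 -6 -1; 0 0 0 0 0 -30 -1; 0 0 0 0 0 -80 -1; 0 0 0 0 0 -130 -1; 0 0 0 0 0 -180 -1; 0 0 0 50 30 -190 -1; 0 0 0 100 60 -190 -1; 0 0 0 150 90 -190 -1; 0 0 0 150 90 -190 -1; 0 0 0 150 90 -190 -1'
python3 - <<'E'
from h import *
a,d=grab_frame('scene')
m=mask(a,'yellow');m[:190]=0;m[290:]=0;m[:,400:]=0
k,l,st,ce=cv2.connectedComponentsWithStats(m.astype(np.uint8))
for i in range(1,k):
    if st[i,4]<40: continue
    ys,xs=np.where(l==i);P,dd=pts('scene',d,np.c_[xs,ys]);print(st[i],P.mean(0).round(3),np.percentile(P,[5,95],axis=0).round(3).tolist())
cv2.imwrite('pics/f.png',a[...,::-1])
E
```

```text
clock: 16.8
tcp_pos: [0.4792, 0.273, 0.2487]
orientation: [-0.606, -3.082, 0.002]
contact_force: [0.1, -0.7, -0.1]
grip_width: -0.0004
gripper_force: 0.0
[366 231  19  19 224] [0.589 0.129 0.096] [[0.566, 0.112, 0.084], [0.609, 0.153, 0.1]]
[381 249  11  10  58] [0.618 0.151 0.034] [[0.609, 0.139, 0.03], [0.627, 0.163, 0.036]]
```

View pics/f.png

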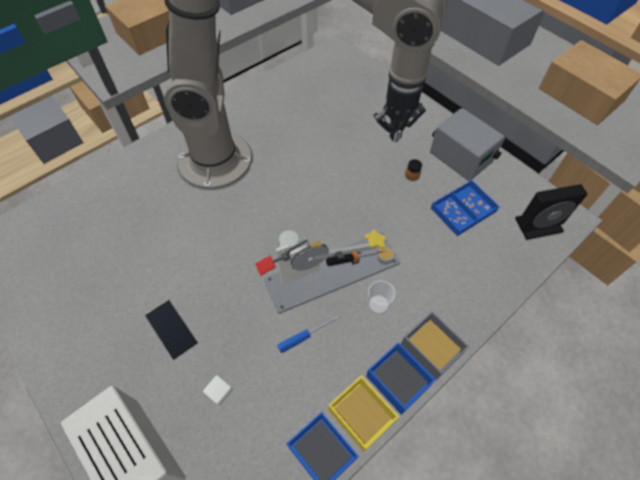

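The pad now sits at (375,240), about 0.094 m high, so the arm is on its stop. The hand is clear and the bystanders are where they were. I'm handing in.

```bash
python3 -c "
from bench import r
print(r.hand_in())"
```

```text
the job is handed in; nothing more can be done
None
```

The job is handed in, with no verdict returned: I pressed the pawl tab down to its stop, pushed the arm down onto its stop (pad at about 0.095 m), and took the hand clear; in the last picture the bystanders look unmoved.

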